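Lock the T-bolt into the clamp base

TASK

Make the clamp base ready for the next specimen: take the T-handled bolt out of its parking block, pass its crossbar down through the narrow slot in the base's top plate, press it down against the spring inside, give it a quarter turn and let the spring lift it into its seat, so that it is locked and stands upright by itself when you let go. The slotted plate may have been set up to a centimetre off the base's centre, so feel gently for the slot and never force the bolt; leave the nut and the V-block nearby where they are.

Things in the scene. Friction and masses are not known exactly. Their poses are not given: they have to be found in the camera images.
- t_bolt_grip (a point): Centre of the dark flat grip of the loose steel T-bolt (82 mm tall, about 70 g), which stands upright in the parking block. The grip is 36 mm long (along this point's x), 12 mm thick (y) and 36 mm high, with a 16 mm collar 4 mm high under it. This point is 64 mm above the bolt's underside; z points up the bolt.
- t_bolt_bar (a point): Centre of the T-bolt's crossbar, at the foot of its 8 mm round shank: 30 mm long (x), 8 mm wide (y), 8 mm high, in line with the grip; this point is 4 mm above the bolt's underside. Axes as for the grip.
- clamp_base_top (a point): Centre of the fixed hollow aluminium clamp base (100 x 100 mm, lugs at +x and -x), at the upper face of its 6 mm steel plate, 50 mm above the bench. The slot is 36 mm long (this point's x), 10.2 mm wide (y); the plate is clamped tight, set differently each time: slot centre at x = 0 and anywhere from y = -10 to +10 mm. Screw heads 4 mm high near the corners.
- clamp_base_seat (a point): Where the crossbar's centre is when seated, 10 mm below clamp_base_top (plus the plate's unknown y setting); same axes. Under the plate, 4 mm ribs leave a seat 16 mm wide that runs along y, 4 mm deep. The bar turns freely, either way, only while the bolt's underside is more than 18 mm below the plate's upper face; then, lying along y, it rises 4 mm into the seat.
- clamp_base_pad (a point): Centre of the flat, 68 mm wide spring pad inside the base, where its top is when free: 10 mm below the plate's upper face. It pushes the bolt up with 2.5 N at first touch, 4.5 N when pressed 8 mm and 6.5 N at its solid stop, pressed 16 mm (26 mm below the plate's upper face).
- park_block_top (a point): Centre of the top of the fixed grey parking block, 64 x 44 x 28 mm; the bolt's crossbar stands loosely in its 35 x 13 mm well, 22 mm deep, long side along this point's x.
- nut_m24: Loose large hexagon nut 41 x 36 x 19 mm, a bystander; origin at the centre of its underside.
- v_block: Loose small steel V-block 40 x 45 x 35 mm, a bystander; origin at the centre of its underside.

How it is judged (in metres and radians):
On the way, in this order (a step that is already met when the one before it is completed fails the run):
1. the crossbar has gone down through the slot, in line with it (z of t_bolt_bar in the frame of clamp_base_top below -0.008 m and horizontal distance between t_bolt_bar and clamp_base_top below 0.016 m and angle between the x axis of t_bolt_bar and the x axis of clamp_base_top, either way round below 0.25 rad), for 0.1 s.
2. the bolt has been pressed below the ribs and turned at least most of a quarter turn (z of t_bolt_bar in the frame of clamp_base_top below -0.0125 m and horizontal distance between t_bolt_bar and clamp_base_top below 0.016 m and angle between the x axis of t_bolt_bar and the y axis of clamp_base_top, either way round below 0.4 rad), for 0.02 s.
At the end, for the whole second after the job is handed in: The crossbar is locked in its seat under the plate: its centre 8.5 to 11.7 mm below the plate's upper face and within 16 mm of the base's axis, the bar square to the slot within 0.4 rad (23 degrees), the bolt upright within 0.12 rad (7 degrees), released (z of t_bolt_bar in the frame of clamp_base_top between -0.0117 and -0.0085 m and horizontal distance between t_bolt_bar and clamp_base_top below 0.016 m and angle between the x axis of t_bolt_bar and the y axis of clamp_base_top, either way round below 0.4 rad and angle between t_bolt_bar's own z axis and vertical below 0.12 rad); the robot touches nothing.
It fails at once if the bolt is forced: more than 40 N between the bolt and the clamp base with its plate and pad (contact force between t_bolt and clamp_base above 40 N).
It fails at once if the nut is shifted by more than 20 mm (distance of nut_m24 from where it was at the start of the episode above 0.02 m).
It fails at once if the V-block is shifted by more than 20 mm (distance of v_block from where it was at the start of the episode above 0.02 m).
It also fails if it takes over 64 s, if anything falls off the work surface, if the arm or the gripper's body presses on something with over 40 N, if the wrist force passes 120 N, or if a joint passes its speed limit or range.

ROBOT

A 6-joint arm with a two-finger parallel gripper is mounted at the origin on a cart in front of the work surface, level with it; the furniture and walls round the work are solid. World frame = base frame: x ahead of the robot, y to its left, z up, the work surface at z = 0. Lengths are in mm, angles in rad, forces in N, time in s.
With the tool pointing down it reaches from about 200 to 875 mm from the base axis. Payload 3.4 kg.
Tool frame: the origin (TCP) lies on the mounting face of the last link; the fingertips stand 199 mm ahead of it and the grasp point (between the pads) lies 180 mm ahead of it; z points along the fingers, y is the line along which they close (so a half turn about z gives the same grasp; the last joint's range is limited). The gripper opens to 94 mm and grips with 3 to 60 N. Pads are 16 mm wide; open, the fingers measure 119 mm over their backs; the gripper's body (75 mm by 177 mm) begins 78 mm behind the grasp point.
Start: joints at [1.161, 0.276, 1.505, -0, 1.361, -0.121], TCP at [163.771, 551.202, 404.693] pointing down, gripper open.
Joint ranges: [-2.89, 2.89], [-0.75, 2.08], [0.22, 2.7], [-1.18, 4.32], [0.11, 2.71], [-2.7, 2.7]. Speed limits (rad/s): [2.57, 2.57, 3.14, 3.14, 3.14, 3.14].

INTERFACE

Orientations are given as [roll, pitch, yaw] about the fixed x, y, z axes, in that order (R = Rz(yaw) Ry(pitch) Rx(roll)).
In Python, from plant import bot gives the robot as it stands. The module is installed in compiled form; this text tells all that it offers.
- The arm moves only by the tool apply_moves, never from a script. Its argument "rows" is a list of rows, each a list of 7 numbers: the shift along the tool's x, y, z in mm, then the turn, a rotation vector about the tool's x, y, z in degrees, then the closure, from 0 (fully open) to 1 (shut). In form: [[dx, dy, dz, ax, ay, az, claw], ...]. A call has 1 to 20 rows; each row shifts and turns the commanded pose from where the row before left it, along the tool's axes as they then stand; what a row does not reach is not made up. A row lasts 1/10 s, in which the tool goes at most 50 mm and 8.59 degrees, less where a joint would pass 70% of its speed; a pose out of reach is approached as far as the arm can. A call is refused whole if a number of a shift passes 50 or a number of a turn 8.59, either way. A call with a gripper value outside its range is refused whole. The fingers move at their own pace and stop on an object; the grip force is fixed at half the most. Time passes only in rows, so rows that do not move let the fingers close. It gives the time, the measured TCP pose, the force, the opening and the grip force at its end, in the units of the state.
- bot.read_state(): the state, without advancing time (a new reading comes with each control period).
- bot.grab_frame(name): name is "scene" or "top" or "wrist"; returns the picture (400x640x3 uint8, blue, green, red); there is no depth.
- bot.calibration(name): a dict with "vertical_fov" (degrees; the focal length in pixels is half the picture's height over the tangent of half this angle, whatever the lens; pixels are square), "cx", "cy" (the principal point, pixels), "distortion" ([k1, k2, p1, p2, k3] as OpenCV has them; the pictures are not rectified), "camera_from_world" (4x4, takes a point from world to camera coordinates). Camera axes: x right, y down, z forward; pixel columns grow to the right and rows downward; lengths in mm; the calibration is good to about 2 mm. A picture is of the moment at which its call begins: read the wrist's pose just before it. calibration takes no time and is no camera call; for the wrist camera it gives the pose at the moment of the call.
- bot.finish_job(): hands the job in; it is judged then, once.
The state is a dict: "time": time; "joints": joint angles; "joint_vel": joint speeds; "effort": joint torques, N m; "tool_pos": TCP position; "orientation": TCP orientation; "ft_force": force on the tool from outside, world axes, zero at the start; "moment": the same for the moment, N m; "gripper_width": finger opening in mm; "finger_force": force on a finger pad.
Only numpy, scipy, OpenCV 4.12 (cv2) and the standard library are available. Lean on these libraries where they do the work, as an engineer would, in place of code of your own. Each camera call takes 0.05 s, during which the arm holds its last target. There are 200 camera calls.

## Working session

There is one attempt and no reset: what is moved stays moved. The work goes in short steps, Python scripts to look and compute and a tool call to move; the robot and the scene stay as the last step left them, time stands still between calls to the robot, and variables do not carry over. Pictures are saved under pics/ and viewed, at most 10 in all, crops included, and the job is handed in when it is done.

Besides the shell and the picture viewer there is one more tool, called as name(argument=value, ...) on one line, values as JSON. apply_moves: Moves the arm, as the interface text tells. Its arguments: {"type":"object","properties":{"rows":{"type":"array"}},"required":["rows"]}

```bash
mkdir -p pics; cat > h.py <<'E'
import numpy as np, cv2
from plant import bot
def K(n):
    c=bot.calibration(n); f=200/np.tan(np.radians(c["vertical_fov"])/2)
    return np.array([[f,0,c["cx"]],[0,f,c["cy"]],[0,0,1]]),np.array(c["distortion"],float),np.array(c["camera_from_world"])
def onplane(n,px,z,cal=None):
    k,d,T=cal or K(n)
    p=cv2.undistortPoints(np.array(px,float).reshape(-1,1,2),k,d).reshape(-1,2)
    r=np.c_[p,np.ones(len(p))]@T[:3,:3]; o=-T[:3,:3].T@T[:3,3]
    return o+r*((z-o[2])/r[:,2])[:,None]
E
python3 - <<'E'
from h import *
a=bot.grab_frame("top");b=bot.grab_frame("scene")
cv2.imwrite("pics/top.png",a);cv2.imwrite("pics/scene.png",b)
for n in("top","scene"):
    k,d,T=K(n);print(n,k[0,0],d,-T[:3,:3].T@T[:3,3])
print(bot.read_state())
E
```

```text
top 382.4117589077195 [-0.05434338  0.          0.          0.          0.        ] [404.93463197  18.29470716 901.03078936]
scene 510.15611038496525 [-0.0147293  0.         0.         0.         0.       ] [-107.64945711 -462.97561127  504.53790094]
{'time': 0.1, 'joints': array([ 1.16099580e+00,  2.76505300e-01,  1.50589457e+00, -5.26312674e-06,
        1.36067441e+00, -1.20992992e-01]), 'joint_vel': array([ 0.00094803, -0.00268877, -0.00248908, -0.00093331, -0.00091094,
       -0.00144811]), 'effort': array([ 1.07734162e-03, -4.05464458e+01, -2.37777543e+01,  7.04389438e-02,
        2.99801922e-02, -5.09319921e-05]), 'tool_pos': array([163.70675698, 551.04509757, 403.95070319]), 'orientation': array([-3.14012123e+00, -1.73722274e-04,  2.85278609e+00]), 'ft_force': array([ 0.55697106, -0.42764694, -0.5244515 ]), 'moment': array([ 0.01336468, -0.00408877,  0.02438624]), 'finger_force': 0.0, 'gripper_width': 94.14600144136128}
```

View pics/top.png

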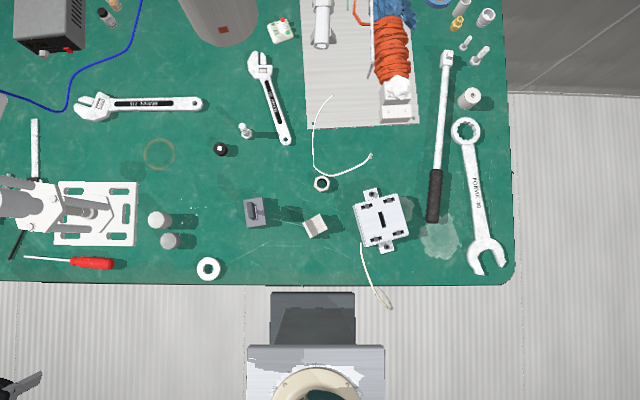

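View pics/scene.png

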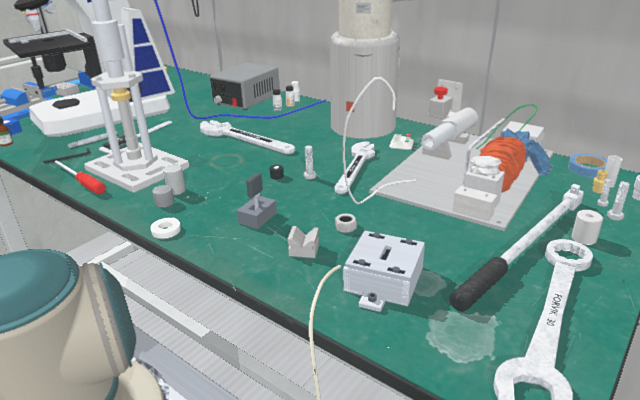

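The top view shows the bolt in the parking block at about (254,211), the V-block at (315,226), the nut at (321,184) and the clamp base at (382,219). I'll zoom in on these.

```bash
python3 - <<'E'
from h import *
a=cv2.imread("pics/top.png")
c=cv2.resize(a[180:262,230:270],None,fx=7,fy=7,interpolation=cv2.INTER_CUBIC)
e=cv2.resize(a[180:262,345:419],None,fx=7,fy=7,interpolation=cv2.INTER_CUBIC)
cv2.imwrite("pics/c1.png",np.hstack([c,e]))
# dark slot in plate
g=a.max(2); 
for n,(x0,x1,y0,y1),z in(("slot",(370,394,205,235),50),("grip",(235,275,190,240),82)):
    m=(g[y0:y1,x0:x1]<75).astype(np.uint8)
    N,l,s,ce=cv2.connectedComponentsWithStats(m)
    for i in range(1,N):
        if s[i,4]>12:
            ys,xs=np.where(l==i); r=cv2.minAreaRect(np.c_[xs+x0,ys+y0].astype(np.float32)); print(n,s[i],r,onplane("top",[cv2.boxPoints(r).mean(0)],z),onplane("top",cv2.boxPoints(r),z).round(1).tolist())
E
```

```text
slot [ 9  7  6 15 50] ((381.603759765625, 219.1132049560547), (14.56021785736084, 3.2966530323028564), 74.05460357666016) [[ 445.56156912 -144.2205101    50.        ]] [[460.2, -136.2, 50.0], [462.3, -143.4, 50.0], [431.0, -152.2, 50.0], [428.9, -145.0, 50.0]]
grip [17 13  4 16 31] ((253.5, 210.5), (15.0, 3.0), 90.0) [[460.0400016  137.23021018  82.        ]] [[476.1, 140.8, 82.0], [476.2, 134.4, 82.0], [444.0, 133.7, 82.0], [443.9, 140.1, 82.0]]
```

View pics/c1.png

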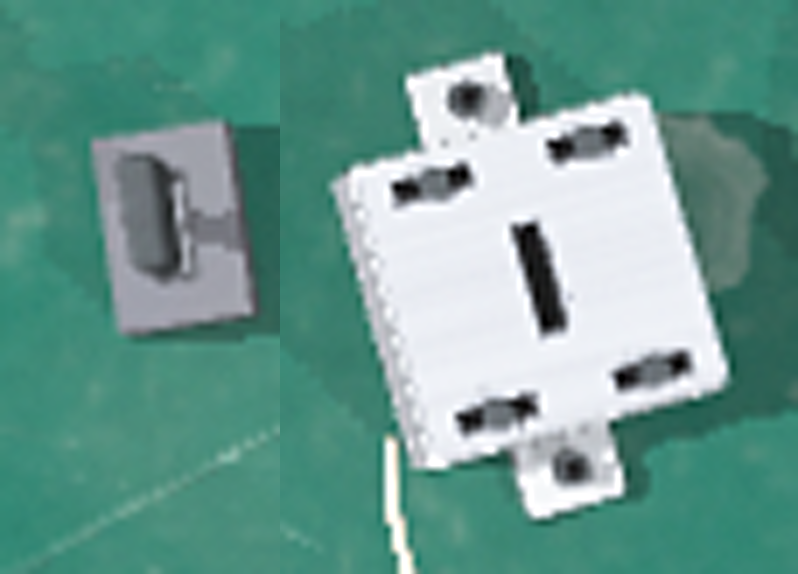

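The crop shows the grip lying almost along world x, turned by about +8°. The slot lies along the lug axis at about +16°, with its centre near (445.6, -144.2). I'll move above the bolt and take a closer look.

apply_moves(rows=[[-29,-37.5,0,0,0,0,0],[-29,-37.5,0,0,0,0,0],[-29,-37.5,0,0,0,0,0],[-29,-37.5,0,0,0,0,0],[-29,-37.5,0,0,0,0,0],[-36.6,-17.9,8.6,0,0,0,0],[-36.6,-17.9,8.6,0,0,0,0],[-36.6,-17.9,8.6,0,0,0,0],[-36.6,-17.9,8.6,0,0,0,0],[-36.6,-17.9,8.6,0,0,0,0],[-36.6,-17.9,8.6,0,0,0,0],[-36.6,-17.9,8.6,0,0,0,0],[0,0,0,0,0,-8.2,0],[0,0,0,0,0,-8.2,0],[0,0,0,0,0,-8.2,0],[0,0,0,0,0,0,0]])

```text
time: 1.7
tool_pos: [459.2, 136.9, 344.0]
orientation: [3.141, -0.001, -3.002]
ft_force: [0.3, -0.4, -0.5]
gripper_width: 93.9
finger_force: 0.0
```

```bash
python3 - <<'E'
from h import *
s=bot.read_state();cal=K("wrist");a=bot.grab_frame("wrist");cv2.imwrite("pics/w1.png",a)
np.savez("w1.npz",k=cal[0],d=cal[1],T=cal[2])
print(s["tool_pos"],s["orientation"],s["joints"],-cal[2][:3,:3].T@cal[2][:3,3])
E
```

```text
[459.22382371 136.89268387 344.04346576] [ 3.14149097e+00 -9.75301373e-04 -3.00174697e+00] [ 1.44328253e-01  1.77353134e-01  1.79846835e+00  1.15336979e-04
  1.16674601e+00 -1.56635910e+00] [386.2261252  125.84554462 323.97631017]
```

View pics/w1.png

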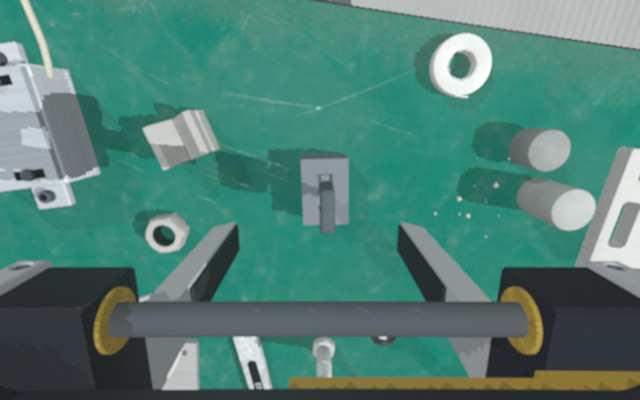

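The wrist view shows the bolt between the fingers. The block's top spans about (301–349, 157–225), with the grip standing at (320–335, 175–231).

```bash
python3 - <<'E'
from h import *
a=cv2.imread("pics/w1.png");q=np.load("w1.npz");cal=(q["k"],q["d"],q["T"])
c=a[145:240,290:362]
cv2.imwrite("pics/c2.png",cv2.resize(c,None,fx=6,fy=6,interpolation=cv2.INTER_CUBIC))
hsv=cv2.cvtColor(c,cv2.COLOR_BGR2HSV)
m=((hsv[...,1]<75)&(hsv[...,2]>50)).astype(np.uint8);N,l,s,_=cv2.connectedComponentsWithStats(m);i=1+s[1:,4].argmax();ys,xs=np.where(l==i)
r=cv2.minAreaRect(np.c_[xs+290,ys+145].astype(np.float32));b=cv2.boxPoints(r);print(r);p=onplane("",b,28,cal);print(p.round(1).tolist(),p.mean(0))
# edges directly on the corners estimated by eye
p=onplane("",[(301,157),(348.5,156),(349,224),(301.5,225)],28,cal);print(p.round(1).tolist(),p.mean(0))
E
```

```text
((324.0, 193.5), (77.0, 48.0), 90.0)
[[427.8, 115.3, 28.0], [421.6, 158.9, 28.0], [495.9, 171.3, 28.0], [502.5, 124.9, 28.0]] [461.95469351 142.58975143  28.        ]
[[429.5, 116.5, 28.0], [422.5, 159.5, 28.0], [487.6, 170.9, 28.0], [495.1, 125.4, 28.0]] [458.67265333 143.05792916  28.        ]
```

View pics/c2.png

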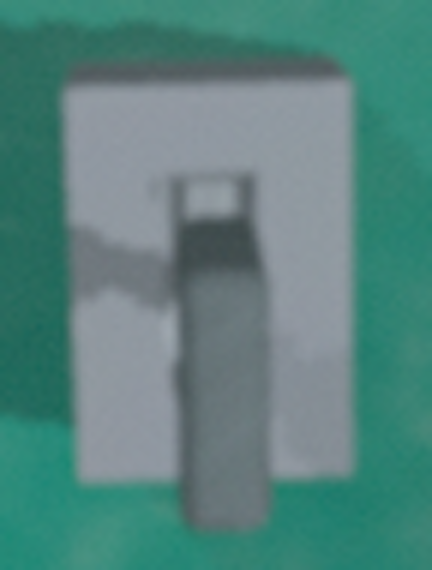

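```bash
python3 - <<'E'
from h import *
q=np.load("w1.npz");cal=(q["k"],q["d"],q["T"])
p=onplane("",[(321.5,190),(334.3,190),(334.7,232.5),(321.2,232.5)],88,cal);print(p.round(1).tolist(),p.mean(0))
p=onplane("",[(301,158.5),(348.5,158.5),(349,224),(303,225)],28,cal);print(p.round(1).tolist(),p.mean(0))
print(onplane("top",[(253.5,210.5)],88))
E
```

```text
[[443.3, 136.8, 88.0], [441.9, 146.3, 88.0], [475.5, 151.9, 88.0], [477.0, 141.5, 88.0]] [459.42283458 144.12058436  88.        ]
[[430.9, 116.6, 28.0], [424.7, 159.9, 28.0], [487.6, 170.9, 28.0], [494.9, 126.9, 28.0]] [459.53299964 143.55728357  28.        ]
[[459.63631444 136.35892057  88.        ]]
```

apply_moves(rows=[[-1.3,6.7,20,0,0,-0.7,0],[0,0,30,0,0,0,0],[0,0,30,0,0,0,0],[0,0,11,0,0,0,0],[0,0,0,0,0,0,0.4],[0,0,0,0,0,0,0.6],[0,0,0,0,0,0,0.8],[0,0,0,0,0,0,1],[0,0,0,0,0,0,1],[0,0,0,0,0,0,1],[0,0,0,0,0,0,1],[0,0,0,0,0,0,1]])

```text
time: 2.95
tool_pos: [459.6, 143.9, 253.6]
orientation: [3.142, 0.0, -2.989]
ft_force: [0.8, 0.9, -0.2]
gripper_width: 33.1
finger_force: 0.0
```

apply_moves(rows=[[0,0,0,0,0,0,1],[0,0,0,0,0,0,1],[0,0,0,0,0,0,1],[0,0,0,0,0,0,1],[0,0,0,0,0,0,1],[0,0,0,0,0,0,1]])

```text
time: 3.55
tool_pos: [459.6, 143.9, 253.4]
orientation: [3.141, -0.0, -2.989]
ft_force: [-0.0, -0.5, -0.1]
gripper_width: 11.6
finger_force: 30.0
```

apply_moves(rows=[[0,0,-10,0,0,0,1],[0,0,-30,0,0,0,1],[0,0,-30,0,0,0,1],[0,0,-30,0,0,0,1],[3,-20,0,0,0,0,1],[3,-35,0,0,0,0,1],[3,-35,0,0,0,0,1],[3,-35,0,0,0,0,1],[3,-35,0,0,0,0,1],[3,-35,0,0,0,0,1],[0,-19,0,0,0,0,1],[0,0,0,0,0,-7,1],[0,0,0,0,0,0,1],[0,0,0,0,0,0,1]])

```text
time: 4.95
tool_pos: [474.3, -70.2, 353.8]
orientation: [3.142, 0.0, -2.869]
ft_force: [0.2, 0.1, -0.1]
gripper_width: 12.1
finger_force: 30.0
```

```bash
python3 - <<'E'
from h import *
s=bot.read_state();cal=K("wrist");a=bot.grab_frame("wrist");cv2.imwrite("pics/w2.png",a)
np.savez("w2.npz",k=cal[0],d=cal[1],T=cal[2],p=s["tool_pos"],o=s["orientation"])
print(s["tool_pos"],s["orientation"],s["ft_force"],s["gripper_width"])
E
```

```text
[474.25906408 -70.21153436 353.84275764] [ 3.14151311e+00  3.47476118e-04 -2.86902547e+00] [ 0.24612227  0.1050119  -0.09077258] 12.101854024806224
```

View pics/w2.png

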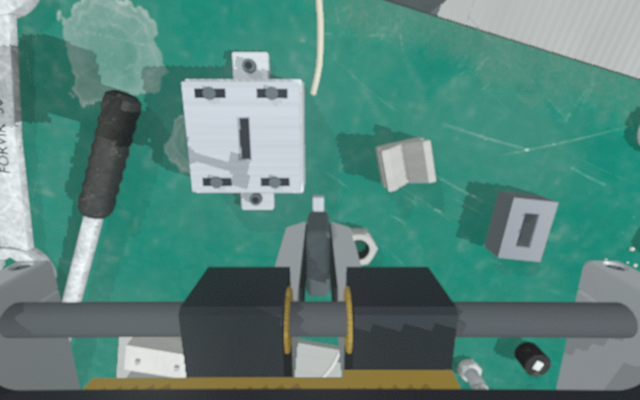

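The wrist view shows the slot at about (244,138), nearly vertical in the image. The bolt hangs at about (318,205–290).

```bash
python3 - <<'E'
from h import *
a=cv2.imread("pics/w2.png");q=np.load("w2.npz");cal=(q["k"],q["d"],q["T"])
g=a.max(2)[105:172,225:265];m=(g<95).astype(np.uint8)
N,l,s,_=cv2.connectedComponentsWithStats(m)
for i in range(1,N):
    if s[i,4]<40: continue
    ys,xs=np.where(l==i);r=cv2.minAreaRect(np.c_[xs+225,ys+105].astype(np.float32));b=cv2.boxPoints(r)
    p=onplane("",b,50,cal);print(r,p.round(1).tolist(),p.mean(0))
# screw heads (z54) pairs and plate corners
p=onplane("",[(209,93),(272,93),(275,182),(216,182)],54,cal);print(p.round(1).tolist(),p.mean(0))
p=onplane("",[(249,66),(256,199)],14,cal);print("lugs",p)
# bar end expected
t=q["p"];u=np.array([np.cos(q["o"][2]),np.sin(q["o"][2]),0]);v=np.array([-u[1],u[0],0])
B=t-[0,0,180+63]   # bar centre approx
pts=np.array([B+15*u+sy*4*v+sz*np.array([0,0,4]) for sz in(1,-1) for sy in(-1,1)])
R=cal[2][:3,:3];print(B,cv2.projectPoints(pts,cv2.Rodrigues(R)[0],cal[2][:3,3],cal[0],cal[1])[0].reshape(-1,2))
cv2.imwrite("pics/c3.png",np.hstack([cv2.resize(a[185:295,290:350],None,fx=5,fy=5,interpolation=cv2.INTER_CUBIC),cv2.resize(a[80:190,180:310],None,fx=3.85,fy=5,interpolation=cv2.INTER_CUBIC)[:550]]))
E
```

```text
((244.1793212890625, 138.0482635498047), (38.40420150756836, 7.751307010650635), 86.633544921875) [[428.9, -153.3, 50.0], [426.7, -147.0, 50.0], [458.3, -137.9, 50.0], [460.5, -144.4, 50.0]] [ 443.58738573 -145.6461514    50.        ]
[[414.7, -180.7, 54.0], [400.6, -130.7, 54.0], [473.0, -110.4, 54.0], [487.2, -160.6, 54.0]] [ 443.86771161 -145.62678225   54.        ]
lugs [[ 382.81091698 -162.51832545   14.        ]
 [ 505.62331026 -127.72925573   14.        ]]
[474.25906408 -70.21153436 110.84275764] [[324.21408254 196.68079613]
 [312.80580773 196.66327039]
 [324.00056666 193.81269611]
 [312.96919044 193.795707  ]]
```

View pics/c3.png

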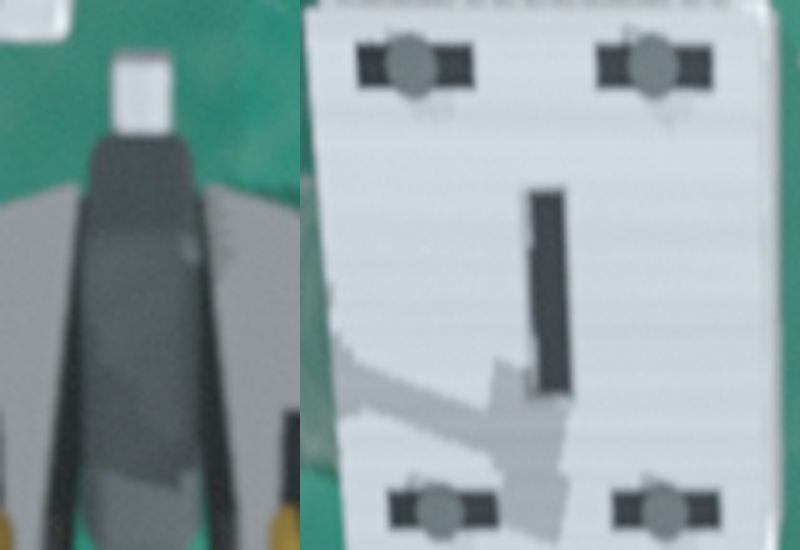

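The screw heads, lugs and slot all agree on a base yaw of 15.7° and a slot centre near (444, -145.8). The bar sits where the model predicts. Now I'll move above the slot.

apply_moves(rows=[[16.5,-21.5,0,0,0,0,1],[16.5,-21.5,0,0,0,0,1],[16.5,-21.6,0,0,0,0,1],[0,0,20,0,0,0,1],[0,0,20,0,0,0,1],[0,0,4,0,0,0,1],[0,0,0,0,0,0,1],[0,0,0,0,0,0,1]])

```text
time: 5.8
tool_pos: [444.8, -145.7, 310.2]
orientation: [-3.141, 0.001, -2.866]
ft_force: [0.8, -0.4, -0.2]
gripper_width: 11.9
finger_force: 30.0
```

```bash
python3 - <<'E'
from h import *
s=bot.read_state();cal=K("wrist");a=bot.grab_frame("wrist");cv2.imwrite("pics/w3.png",a)
np.savez("w3.npz",k=cal[0],d=cal[1],T=cal[2],p=s["tool_pos"],o=s["orientation"])
print(s["tool_pos"],s["orientation"],s["ft_force"],s["gripper_width"])
cv2.imwrite("pics/c4.png",cv2.resize(a[130:240,250:390],None,fx=5.5,fy=5.3,interpolation=cv2.INTER_CUBIC))
E
```

```text
[ 444.76400644 -145.70971057  310.21467391] [-3.14073462e+00  1.01193160e-03 -2.86618834e+00] [ 0.80069652 -0.40227342 -0.15867146] 11.915678214291063
```

View pics/c4.png

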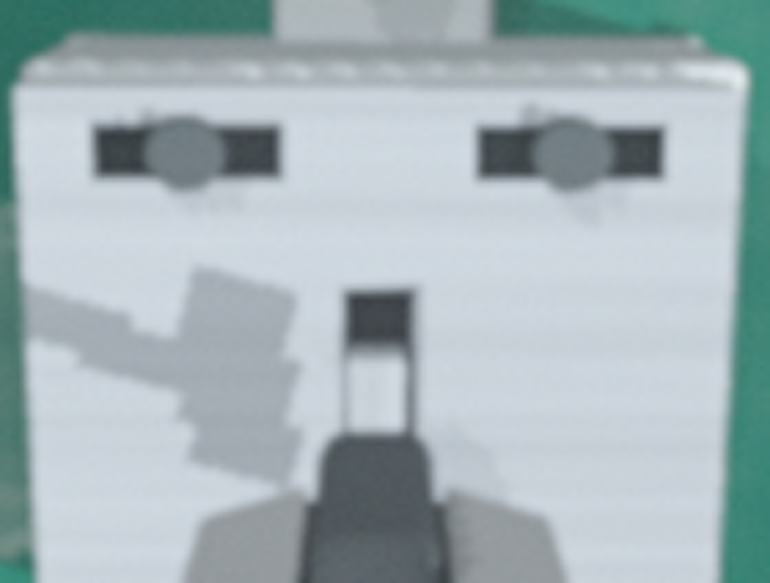

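The crop shows the bar (350–407) centred in the slot (345–415), so the lateral alignment is good. I'll lower gently.

apply_moves(rows=[[0.5,0,4,0,0,0,1],[0,0,4,0,0,0,1],[0,0,2,0,0,0,1],[0,0,1,0,0,0,1],[0,0,1,0,0,0,1],[0,0,1,0,0,0,1],[0,0,1,0,0,0,1],[0,0,1,0,0,0,1],[0,0,0,0,0,0,1]])

```text
time: 6.75
tool_pos: [443.8, -146.1, 294.3]
orientation: [3.141, -0.0, -2.867]
ft_force: [0.3, 0.2, -0.9]
gripper_width: 11.8
finger_force: 30.0
```

apply_moves(rows=[[0,0,1,0,0,0,1],[0,0,1,0,0,0,1],[0,0,1,0,0,0,1],[0,0,1,0,0,0,1],[0,0,1,0,0,0,1],[0,0,0,0,0,0,1]])

```text
time: 7.35
tool_pos: [443.7, -146.1, 289.3]
orientation: [3.141, -0.0, -2.867]
ft_force: [0.8, -0.4, -0.3]
gripper_width: 12.1
finger_force: 30.0
```

apply_moves(rows=[[0,0,1,0,0,0,1],[0,0,1,0,0,0,1],[0,0,1,0,0,0,1],[0,0,1,0,0,0,1],[0,0,1,0,0,0,1],[0,0,1,0,0,0,1],[0,0,0,0,0,0,1]])

```text
time: 8.05
tool_pos: [443.8, -146.1, 283.4]
orientation: [3.142, 0.0, -2.867]
ft_force: [-0.9, 0.2, 2.6]
gripper_width: 11.8
finger_force: 30.0
```

apply_moves(rows=[[0,0,1,0,0,0,1],[0,0,1,0,0,0,1],[0,0,1,0,0,0,1],[0,0,1,0,0,0,1],[0,0,1,0,0,0,1],[0,0,1,0,0,0,1],[0,0,1,0,0,0,1],[0,0,0.5,0,0,0,1],[0,0,0,0,0,0,1]])

```text
time: 8.95
tool_pos: [443.9, -146.1, 276.0]
orientation: [-3.142, 0.0, -2.867]
ft_force: [-0.5, 1.3, 3.5]
gripper_width: 11.8
finger_force: 30.0
```

apply_moves(rows=[[0,0,0,0,0,5,1],[0,0,0,0,0,5,1],[0,0,0,0,0,5,1],[0,0,0,0,0,5,1],[0,0,0,0,0,5,1],[0,0,0,0,0,0,1]])

```text
time: 9.55
tool_pos: [444.1, -146.2, 276.2]
orientation: [-3.141, 0.001, 2.98]
ft_force: [0.1, 1.0, 4.6]
gripper_width: 11.9
finger_force: 30.0
```

```bash
python3 -c "
from h import *
s=bot.read_state();print(s['ft_force'],s['moment'],s['joints'])"
```

```text
[0.05877024 0.95519175 4.56388558] [ 0.07456481 -0.07902741 -0.02721143] [-4.67060526e-01  2.30856499e-01  1.92374315e+00  2.85590728e-04
  9.85926607e-01 -1.87669269e+00]
```

apply_moves(rows=[[0,0,0,0,0,6.5,1],[0,0,0,0,0,6.5,1],[0,0,0,0,0,6.5,1],[0,0,0,0,0,6.5,1],[0,0,0,0,0,6.5,1],[0,0,0,0,0,6.5,1],[0,0,0,0,0,6.5,1],[0,0,0,0,0,6.5,1],[0,0,0,0,0,6.5,1],[0,0,0,0,0,6.5,1],[0,0,0,0,0,0,1],[0,0,0,0,0,0,1]])

```text
time: 10.75
tool_pos: [444.1, -145.8, 276.1]
orientation: [3.14, -0.001, 1.849]
ft_force: [1.2, 3.5, 4.1]
gripper_width: 12.2
finger_force: 30.0
```

```bash
python3 -c "
from h import *
s=bot.read_state();print(s['ft_force'],s['moment'],s['orientation'])"
```

```text
[1.16013943 3.53026139 4.07329377] [ 0.6213279  -0.30430648 -0.01967138] [ 3.14026865e+00 -6.61241409e-04  1.84852199e+00]
```

apply_moves(rows=[[0,0,-1,0,0,0,1],[0,0,-1,0,0,0,1],[0,0,-1,0,0,0,1],[0,0,-1,0,0,0,1],[0,0,-1,0,0,0,1],[0,0,-1,0,0,0,1],[0,0,-0.7,0,0,0,1],[0,0,0,0,0,0,1]])

```text
time: 11.55
tool_pos: [443.5, -146.0, 282.6]
orientation: [-3.141, -0.001, 1.846]
ft_force: [0.5, 2.7, 2.8]
gripper_width: 12.1
finger_force: 30.0
```

```bash
python3 -c "
from h import *
s=bot.read_state();print(s['ft_force'],s['moment'],s['orientation'])"
```

```text
[0.47295622 2.67156215 2.8373468 ] [ 0.6152557  -0.07413805  0.01095982] [-3.14082236e+00 -6.55152327e-04  1.84582786e+00]
```

apply_moves(rows=[[0,0,0,0,0,0,0.8],[0,0,0,0,0,0,0.8],[0,0,0,0,0,0,0.7],[0,0,0,0,0,0,0.6],[0,0,0,0,0,0,0.6],[0,0,0,0,0,0,0.6],[0,0,-5,0,0,0,0.6],[0,0,-15,0,0,0,0.6],[0,0,-30,0,0,0,0.6],[0,0,-40,0,0,0,0.6],[0,0,0,0,0,0,0.6],[0,0,0,0,0,0,0.6]])

```text
time: 12.75
tool_pos: [443.8, -146.1, 373.6]
orientation: [3.14, 0.002, 1.846]
ft_force: [-0.2, 0.3, -0.3]
gripper_width: 37.7
finger_force: 0.0
```

```bash
python3 - <<'E'
from h import *
a=bot.grab_frame("wrist");b=bot.grab_frame("scene")
cv2.imwrite("pics/end.png",np.hstack([cv2.resize(a[100:300,220:420],(400,400)),cv2.resize(b[190:310,310:430],(400,400),interpolation=cv2.INTER_CUBIC)]))
s=bot.read_state();print(s['ft_force'],s['gripper_width'],s['tool_pos'])
E
```

```text
[-0.56312445 -0.15406156 -0.25686977] 37.40034539572192 [ 443.29735961 -145.82747006  371.75101412]
```

View pics/end.png

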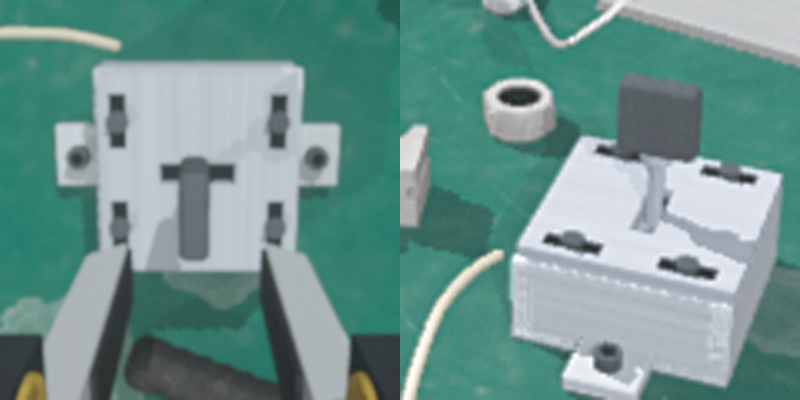

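The slot is square to the grip and the bolt stands free. I'll check its tilt numerically before handing in.

```bash
python3 - <<'E'
from h import *
k,d,T=K("scene")
p=cv2.projectPoints(np.array([[444.,-146,50],[444,-146,82],[444,-146,118]]),cv2.Rodrigues(T[:3,:3])[0],T[:3,3],k,d)[0].reshape(-1,2)
print((p-[310,190])*400/120+[400,0])
E
```

```text
[[652.29529461 208.41300797]
 [655.00472798 149.6558966 ]
 [658.18305702  80.5088901 ]]
```

```bash
python3 -c "
from plant import bot
print(bot.finish_job())"
```

```text
the job is handed in; nothing more can be done
None
```

I handed the job in at about 13 s: the T-bolt went through the slot without forcing, was pressed down, turned a quarter turn and released. The last pictures show it standing upright and square to the slot, but no verdict came back and I didn't measure the seated depth directly.

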